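Clamp a washed valve body in the bench ratchet clamp

ROBOT

A 7-joint arm with a two-finger parallel gripper is mounted at the origin on the work surface. World frame = base frame: x ahead of the robot, y to its left, z up, the work surface at z = 0. Lengths are in m, angles in degrees, forces in N, time in s.
With the tool pointing down it reaches from about 0.425 to 0.875 m from the base axis. Payload 4.7 kg.
Tool frame: the origin (TCP) lies midway between the tips of the shut fingers; the grasp point (between the pads) lies 19 mm behind it; z points along the fingers, y is the direction in which the jaws open and shut (so a half turn about z gives the same grasp; the last joint's range is limited). The gripper opens to 87 mm and grips with 3 to 60 N. Pads are 19 mm wide; open, the fingers measure 117 mm over their backs; the gripper's body (75 mm by 190 mm) begins 51 mm behind the grasp point.
Start: joints at [77.355, 18.392, -4.016, 83.108, 1.295, 78.541, -3.26], TCP at [0.151, -0.632, 0.223] pointing down, gripper open.
Joint ranges: [-163.93, 163.93], [-17.29, 119.83], [-79.2, 71.16], [3.27, 140.29], [-89.18, 269.18], [5.43, 117.66], [-154.24, 154.24]. Speed limits (degrees/s): [147.25, 147.25, 180, 180, 180, 180, 180].

INTERFACE

Orientations are given as [roll, pitch, yaw] about the fixed x, y, z axes, in that order (R = Rz(yaw) Ry(pitch) Rx(roll)).
In Python, from cell import env gives the robot as it stands. The module is installed in compiled form; this text tells all that it offers.
- The arm moves only by the tool servo_tool, never from a script. Its argument "plan" is a list of rows, each a list of 3 entries, a list of its own where there are three numbers: the opening, from 0 (shut) to 1 (fully open), then the shift along the tool's x, y, z in cm, then the turn, a rotation vector about the tool's x, y, z in degrees. A call has 1 to 20 rows; each row shifts and turns the pose as measured when the row begins, along the tool's axes as they then stand; what a row does not reach is not made up. A row lasts 1/12 s, in which the tool goes at most 41.7 mm and 7.16 degrees, less where a joint would pass 70% of its speed; a pose out of reach is approached as far as the arm can. A call is refused whole if a number of a shift passes 4.17 or a number of a turn 7.16, either way. A call with a gripper value outside its range is refused whole. The fingers move at their own pace and stop on an object; "force" is the grip in N (left out, the last holds). Time passes only in rows, so rows that do not move let the fingers close. It gives the time, the measured TCP pose, the force and the opening at its end, in the units of the state.
- env.get_obs(): the state, without advancing time (a new reading comes with each control period).
- env.read_camera(name): name is "side" or "top"; returns a dict with "image" (400x640x3 uint8, blue, green, red), "fx", "fy", "cx", "cy" (pixels), "rvec" (rotation vector, rad) and "tvec" (3), from world to camera coordinates, as OpenCV has them. Camera axes: x right, y down, z forward; pixel columns grow to the right and rows downward; lengths in m; the calibration is good to about 2 mm. A picture is of the moment at which its call begins. There is no depth.
- env.sign_off(): hands the job in, once; it reports no verdict.
The state is a dict: "time_s": time; "qpos": joint angles; "joint_velocities": joint speeds; "effort": joint torques, N m; "tool_pos": TCP position; "tool_rot": TCP orientation; "force": force on the tool from outside, world axes, zero at the start; "wrist_torque": the same for the moment, N m; "grip_width": finger opening in m.
Only numpy, scipy, OpenCV 4.12 (cv2) and the standard library are available. Lean on these libraries where they do the work, as an engineer would, in place of code of your own. Each camera call takes 0.05 s, during which the arm holds its last target. There are 200 camera calls.

TASK

Stand the valve body upright on the bed of the ratchet clamp, long side along the clamp's bar and close to or against the fixed jaw, and let go of it. Then pump the clamp's trigger (do not push the jaw itself) until the moving jaw's sprung pad holds the valve body against the fixed jaw with the pad pressed in about half of its travel, never fully in, and finish while still holding the trigger squeezed. Leave the flange, brush and can where they are.

Things in the scene. Friction and masses are not known exactly. Their poses are not given: they have to be found in the camera images.
- valve_center (a point): the valve body, a loose plain metal block 40 mm (its x) by 52 mm (its y) by 60 mm (its z, upright), with a flat round boss 28 mm across and 8 mm high on top; about 0.35 kg. This point is the middle of the block, 30 mm above its underside. It stands on the bench left or right of the clamp.
- clamp: one-hand ratchet clamp, 290 mm long, bolted to the bench. Origin on the bench surface; y runs along its bar from handle to fixed jaw, z up. In mm: bed for the work at z 20, x -30 to 30, y 20 to 140, open at both x sides; housing y -90 to 0, top z 95; moving jaw's top z 78; toothed bar at z 50, its tail reaching back to y -130; fixed black handle post x -14 to 14, y -75 to -57, top z 160.
- anvil: the fixed jaw at the far end of the clamp, an upright plate 60 mm wide, top at z = 80 mm; the face that the work bears on is at y = 140 mm of the clamp's frame (listed origin and axes are those of the clamp).
- clamp_seat (a point): point on the bed (z = 20 mm) under the middle of the valve body when it stands against the fixed jaw: clamp frame x = 0, y = 114 mm; axes as the clamp's.
- clamp_squeeze (a point): point in the clamp's frame at x 0, y -56.5, z 135 mm, axes as the clamp's: midway across handle post and trigger bar when fully squeezed. Over their outer faces along y these measure 57 mm at rest, 37 mm squeezed. Fingers centred here, pointing down and closing along the clamp's y, meet the trigger bar at 77 mm opening and the handle only at 37 mm.
- trigger_bar (a point): middle of the trigger's cross bar, a round bar 12 mm thick and 48 mm long along the clamp's x, on a stem, 50 mm above the trigger's pivot, which lies across x at clamp frame y -34, z 85 mm. At rest the bar is at y -24, z 134 mm; it swings 20 mm towards the handle (to -y).
- trigger (a joint): trigger angle, rad: 0 released (a spring returns it), 0.4 fully squeezed to the handle. A pawl on teeth of 4 mm pitch drives the jaw about 0.65 mm per mm of bar travel once it meets a tooth: 8 mm per full squeeze after a full release (the first one up to 13 mm), less for part strokes. On release the jaw stays (brake about 16 N). Needs about 13 N on the bar, 18 N with the pad half in.
- jaw (a joint): travel of the moving jaw towards the fixed jaw, m: with the pad out, the pad's face is at clamp frame y = 45 mm + this value. Starts at 0 to 22 mm, so 21 to 43 mm from a valve body that stands against the fixed jaw.
- pad (a joint): how far the sprung pad (black disc 34 mm across, 8 mm thick, standing 8 mm off the front of the moving jaw) is pressed back towards the jaw, m: 0 out, 0.008 fully in, where the work gets crushed; 1.8 N per mm.
- pad_face (a point): centre of the pad's face, on the clamp's centre line, 50 mm above the bench.
- flange: bystander: round steel flange 100 mm across, 32 mm high with its hub, on the bench on the other side of the clamp from the valve body; origin at the centre of its underside.
- brush: bystander: wash brush lying on the bench beyond the clamp.
- can: bystander: closed can 66 mm across, 110 mm high, beyond the clamp.
Mind the look-alikes: they are no part of the job. What is shaped like the part that bears valve_center but blue is not meant.

How it is judged:
By the outcome, as a careful person would: the job done as asked, in the order asked, and still so for the second after the job is handed in, while the arm keeps its last pose, push and grip.
It also fails if it takes over 72 s, if anything falls off the work surface, if the arm or the gripper's body presses on something with over 40 N, if the wrist force passes 120 N, or if a joint passes its speed limit or range.

## Working session

There is one attempt and no reset: what is moved stays moved. The work goes in short steps, Python scripts to look and compute and a tool call to move; the robot and the scene stay as the last step left them, time stands still between calls to the robot, and variables do not carry over. Pictures are saved under pics/ and viewed, about 8 in all and at most 12, crops included, and the job is handed in when it is done.

Besides the shell and the picture viewer there is one more tool, called after "Call:" as name([rows], argument=value, ...), one row to a line, values as JSON. servo_tool: Moves the arm, as the interface text tells. Its arguments: {"type":"object","properties":{"plan":{"type":"array"},"force":{"type":"number"}},"required":["plan"]}

```bash
mkdir -p pics; python3 - <<'E'
from cell import env
import cv2,numpy as np
o=env.get_obs(); print({k:np.round(v,3) for k,v in o.items()})
for n in("top","side"):
    c=env.read_camera(n); cv2.imwrite(f"pics/{n}0.png",c["image"]); R=cv2.Rodrigues(np.array(c["rvec"]))[0]
    print(n,c["fx"],c["cx"],c["cy"],-R.T@np.array(c["tvec"]).ravel(),R.round(2).tolist())
E
```

```text
{'time_s': np.float64(0.0), 'qpos': array([77.353, 18.439, -4.017, 83.175,  1.294, 78.542, -3.26 ]), 'joint_velocities': array([ 0.015,  0.04 , -0.091, -0.034, -0.002,  0.033, -0.041]), 'effort': array([ 0.0000e+00, -4.9130e+01, -4.0400e-01, -3.1252e+01, -6.4000e-02,
        4.4000e-02,  0.0000e+00]), 'tool_pos': array([ 0.151, -0.632,  0.221]), 'tool_rot': array([-1.79889e+02,  5.00000e-03,  1.34580e+01]), 'force': array([-0.472,  0.403, -0.387]), 'wrist_torque': array([ 0.027, -0.007, -0.058]), 'grip_width': np.float64(0.087)}
top 461.8857212912592 318.05440761123043 204.07449973714085 [0.46293825 0.0200273  1.36838287] [[0.02, -1.0, 0.01], [-0.99, -0.02, -0.1], [0.1, -0.01, -0.99]]
side 506.63926839855276 322.5047365292242 192.21091409498035 [0.16510677 0.98091415 1.24108543] [[-0.91, -0.42, 0.01], [-0.31, 0.66, -0.68], [0.28, -0.62, -0.73]]
```

View pics/top0.png

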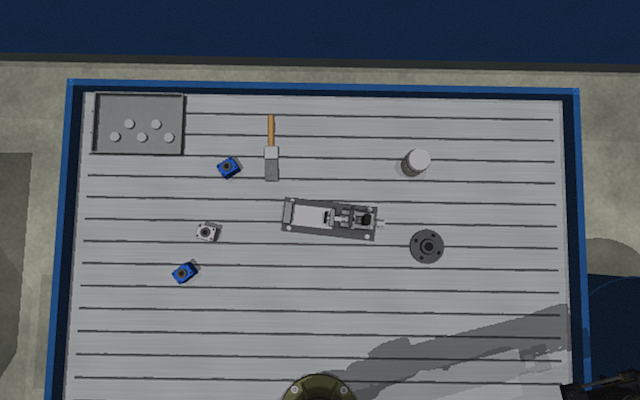

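View pics/side0.png

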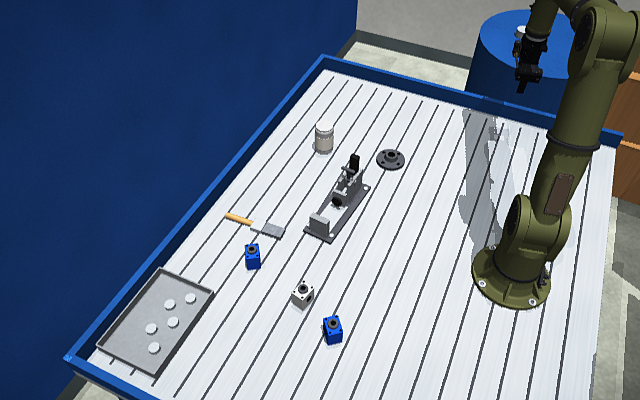

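The top view shows the bare-metal valve at about (207,232), with blue decoys at (229,167) and (184,272). The clamp runs from its fixed jaw at (288,210) to its handle at (370,220). Next I'll zoom in on both views.

```bash
python3 - <<'E'
import cv2,numpy as np
t=cv2.imread("pics/top0.png");s=cv2.imread("pics/side0.png")
a=cv2.resize(t[190:250,270:390],(720,360),interpolation=cv2.INTER_CUBIC)
def sq(i,x,y,w=60,h=40): return cv2.resize(i[y:y+h,x:x+w],(360,240),interpolation=cv2.INTER_CUBIC)
b=np.hstack([sq(t,180,212),sq(s,273,275)])
cv2.imwrite("pics/z0.png",np.vstack([a,b]))
E
```

```text
(no output)
```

View pics/z0.png

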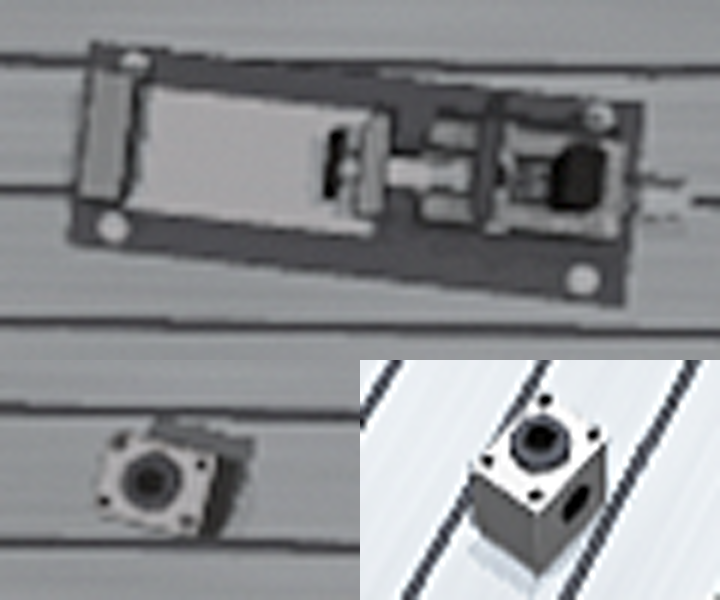

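The enlarged crop shows the valve's top face with its 4 holes, the anvil top plate and the black post top. I'll turn these into points now.

```bash
cat > h.py <<'E'
import cv2,numpy as np
from cell import env
def ray(c,uv,z):
    K=np.array([[c["fx"],0,c["cx"]],[0,c["fy"],c["cy"]],[0,0,1]]);R=cv2.Rodrigues(np.array(c["rvec"]))[0];t=np.array(c["tvec"]).ravel()
    o=-R.T@t; uv=np.atleast_2d(uv); d=(R.T@np.linalg.inv(K)@np.c_[uv,np.ones(len(uv))].T).T
    return (o+d*((z-o[2])/d[:,2])[:,None])[:,:2]
def proj(c,P):
    K=np.array([[c["fx"],0,c["cx"]],[0,c["fy"],c["cy"]],[0,0,1]])
    return cv2.projectPoints(np.array(P,float).reshape(-1,3),np.array(c["rvec"],float),np.array(c["tvec"],float),K,None)[0][:,0]
def crop(p,x,y): return (np.array(p,float)+.5)/6-.5+np.array([x,y])
E
python3 - <<'E'
from h import *
T=env.read_camera("top");S=env.read_camera("side")
def ang(p,q): d=p-q; return np.degrees(np.arctan2(d[1],d[0]))
def show(n,p): print(n,(p*1000).round(1).tolist())
H=ray(T,crop([(118,440),(202,464),(188,522),(104,500)],180,212-60),.06); show("holes T",H); print(H.mean(0),ang(H[0],H[1]),ang(H[3],H[2]),ang(H[1],H[2]))
Hs=ray(S,crop([(185,40),(233,75),(175,135),(127,100)],273,275),.06); show("holes S",Hs); print(Hs.mean(0),ang(Hs[0],Hs[1]),ang(Hs[1],Hs[2]))
show("boss T",ray(T,crop([(152,482-360+0)],180,212),.068)); show("boss S",ray(S,crop([(180,82)],273,275),.068))
A=ray(T,crop([(92,68),(133,72),(121,203),(80,197)],270,190),.08); show("anvil",A); print(ang(A[1],A[2]),ang(A[0],A[3]))
B=ray(T,crop([(150,85),(388,115),(375,235),(128,205)],270,190),.02); show("bed",B); print(ang(B[0],B[1]),ang(B[3],B[2]))
P=ray(T,crop([(92,42),(642,103),(625,305),(68,240)],270,190),.008); show("base",P); print(P.mean(0),ang(P[0],P[1]),ang(P[3],P[2]))
show("post",ray(T,crop([(582,177)],270,190),.16))
show("padfronttop",ray(T,crop([(330,165)],270,190),.06)); show("jawtop",ray(T,crop([(375,110),(362,210)],270,190),.078))
E
```

```text
holes T [[529.3, 345.8], [518.7, 305.8], [491.3, 311.3], [501.0, 351.2]]
[0.5100884  0.32851292] 75.06391366124642 76.34087152747401 -11.406145217498395
holes S [[516.8, 305.3], [489.0, 312.7], [499.0, 351.5], [526.4, 344.6]]
[0.50778562 0.3285293 ] -14.923161420085524 -104.37209801872571
boss T [[509.5, 327.1]]
boss S [[506.7, 330.6]]
anvil [[599.5, 104.0], [598.0, 84.8], [536.6, 89.0], [539.1, 108.1]]
-3.965511821810806 -3.960555241072238
bed [[598.0, 79.3], [585.2, -37.2], [526.5, -31.6], [539.2, 88.8]]
83.7448611617835 84.01378835929002
base [[620.1, 108.9], [594.4, -163.0], [494.8, -155.0], [522.2, 118.4]]
[ 0.55786584 -0.02267496] 84.60228618899696 84.28526563421282
post [[546.8, -116.4]]
padfronttop [[557.4, -8.4]]
jawtop [[582.2, -28.6], [535.3, -23.2]]
```

Call:
servo_tool([
  [1,[2,-0.05,0],[0,0,-1.8]],
  [1,[4,-0.12,0],[0,0,-3.5]],
  [1,[4,-0.12,0],[0,0,-3.5]],
  [1,[4,-0.12,0],[0,0,-3.5]],
  [1,[4,-0.12,0],[0,0,-3.5]],
  [1,[4,-0.12,0],[0,0,-3.5]],
  [1,[4,-0.12,0],[0,0,-3.5]],
  [1,[4,-0.12,0],[0,0,-3.5]],
  [1,[4,-0.12,0],[0,0,-3.5]],
  [1,[4,-0.12,0],[0,0,-3.5]],
  [1,[4,-0.12,0],[0,0,-3.5]],
  [1,[4,-0.12,0],[0,0,-3.5]],
  [1,[4,-0.12,0],[0,0,-3.5]],
  [1,[4,-0.12,0],[0,0,-3.5]],
  [1,[4,-0.12,0],[0,0,-3.5]],
  [1,[4,-0.12,0],[0,0,-3.5]],
  [1,[4,-0.12,0],[0,0,-3.5]],
  [1,[4,-0.12,0],[0,0,-3.5]],
  [1,[4,-0.12,0],[0,0,-3.5]],
  [1,[4,-0.12,0],[0,0,-3.5]],
])

```text
time_s: 1.87
tool_pos: [0.6421, -0.0685, 0.2156]
tool_rot: [-179.8, -0.3, 85.1]
force: [-0.0, -0.7, -0.4]
grip_width: 0.087
```

Call:
servo_tool([
  [1,[3.2,-1.4,0],[0,0,0]],
  [1,[3.2,-1.4,0],[0,0,0]],
  [1,[3.2,-1.4,0],[0,0,0]],
  [1,[3.2,-1.4,0],[0,0,0]],
  [1,[3.2,-1.4,0],[0,0,0]],
  [1,[3.2,-1.4,0],[0,0,0]],
  [1,[3.2,-1.4,0],[0,0,0]],
  [1,[3.2,-1.4,0],[0,0,0]],
  [1,[3.2,-1.4,0],[0,0,0]],
  [1,[3.2,-1.4,0],[0,0,0]],
  [1,[3.2,-1.4,0],[0,0,0]],
  [1,[1.5,-0.7,0],[0,0,2]],
  [1,[0,0,3],[0,0,4]],
  [1,[0,0,3],[0,0,3.4]],
  [1,[0,0,0],[0,0,0]],
  [1,[0,0,0],[0,0,0]],
])

```text
time_s: 3.2
tool_pos: [0.4861, 0.3611, 0.1615]
tool_rot: [-179.7, -1.3, 78.3]
force: [-0.3, 0.5, -0.1]
grip_width: 0.0871
```

```bash
cat > go.py <<'E'
import sys
from h import *
# remaining shift in tool axes (cm) and yaw turn to x y z yaw
x,y,z,yaw=map(float,sys.argv[1:5]); o=env.get_obs()
a=np.radians(o["tool_rot"]); 
from scipy.spatial.transform import Rotation as Ro
R=Ro.from_euler("xyz",a).as_matrix(); Rt=Ro.from_euler("xyz",[180,0,yaw],degrees=True).as_matrix()
print("t",o["time_s"],"pos",np.round(o["tool_pos"],4),"rot",np.round(o["tool_rot"],2),"F",np.round(o["force"],1),"w",o["grip_width"])
print("shift cm",((R.T@(np.array([x,y,z])-o["tool_pos"]))*100).round(2),"turn",np.degrees(Ro.from_matrix(R.T@Rt).as_rotvec()).round(2))
E
python3 go.py .509 .3285 .02 75.7
```

```text
t 3.2 pos [0.4861 0.3611 0.1615] rot [-179.71   -1.3    78.34] F [-0.3  0.5 -0.1] w 0.08706429621846515
shift cm [-3.05  2.98 14.07] turn [-0.32 -1.29  2.64]
```

Call:
servo_tool([
  [1,[-1.5,1.5,0],[-0.3,-1.3,2.6]],
  [1,[-1.5,1.5,0],[0,0,0]],
  [1,[0,0,1.5],[0,0,0]],
  [1,[0,0,2],[0,0,0]],
  [1,[0,0,2],[0,0,0]],
  [1,[0,0,1],[0,0,0]],
  [1,[0,0,0],[0,0,0]],
])

```text
time_s: 3.78
tool_pos: [0.5166, 0.3221, 0.102]
tool_rot: [179.4, -0.2, 75.4]
force: [0.1, -0.5, 1.5]
grip_width: 0.0874
```

```bash
python3 go.py .509 .3285 .02 75.7; python3 - <<'E'
from h import *
S=env.read_camera("side");T=env.read_camera("top")
cv2.imwrite("pics/s1.png",np.hstack([cv2.resize(i,(400,320),interpolation=cv2.INTER_CUBIC) for i in (T["image"][190:270,160:260],S["image"][240:320,250:350])]))
E
```

```text
t 3.7833 pos [0.5166 0.3221 0.102 ] rot [179.42  -0.18  75.45] F [ 0.1 -0.5  1.5] w 0.08744932478502394
shift cm [ 0.4  -0.98  8.2 ] turn [ 0.58 -0.18 -0.25]
```

View pics/s1.png

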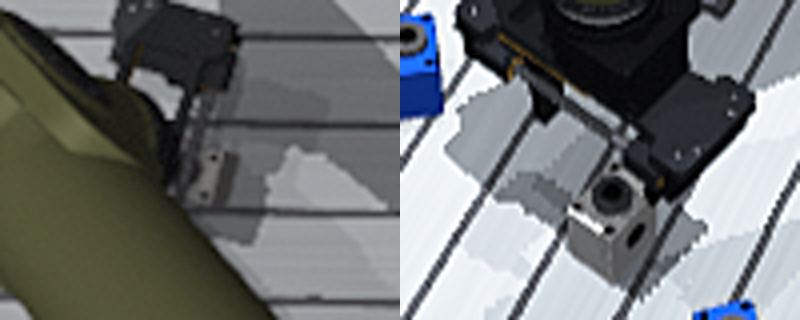

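The right half (side view) shows the gripper above and behind the valve, whose boss is at about (302,289) in the full frame. I'll check this against the projected TCP.

```bash
python3 - <<'E'
from h import *
S=env.read_camera("side");T=env.read_camera("top")
p=env.get_obs()["tool_pos"];print(p)
for n,c,x0,y0 in(("S",S,250,240),("T",T,160,190)):
  q=proj(c,[p,[.509,.3285,.02],[.509,.3285,.068]]); print(n,q.round(1).tolist(),((q-[x0,y0])*4).round().tolist())
E
```

```text
[0.51746323 0.32403964 0.10485842]
S [[299.8, 277.3], [302.4, 296.8], [302.2, 287.3]] [[199.0, 149.0], [210.0, 227.0], [209.0, 189.0]]
T [[203.0, 228.5], [208.3, 232.8], [204.4, 232.1]] [[172.0, 154.0], [193.0, 171.0], [178.0, 168.0]]
```

The projection agrees: the fingertips at (545,110) and (660,185) have their midpoint on the TCP. I'll correct the offset and go down.

Call:
servo_tool([
  [1,[0.3,-0.7,0],[0.5,0,0]],
  [1,[0,0,0],[0,0,0]],
  [1,[0,0,1.5],[0,0,0]],
  [1,[0,0,2],[0,0,0]],
  [1,[0,0,2],[0,0,0]],
  [1,[0,0,1],[0,0,0]],
  [1,[0,0,0],[0,0,0]],
  [1,[0,0,0],[0,0,0]],
])

```text
time_s: 4.65
tool_pos: [0.5129, 0.3334, 0.0404]
tool_rot: [179.4, -0.7, 75.7]
force: [-0.2, 0.6, -0.2]
grip_width: 0.0871
```

```bash
python3 go.py .509 .3285 .02 75.7
```

```text
t 4.65 pos [0.5129 0.3334 0.0404] rot [179.44  -0.73  75.67] F [-0.2  0.6 -0.2] w 0.08706415414880062
shift cm [-0.6  -0.28  2.03] turn [ 0.56 -0.73 -0.03]
```

Call:
servo_tool([
  [1,[-0.5,-0.3,0],[0.6,-0.7,0]],
  [1,[0,0,0],[0,0,0]],
  [1,[0,0,1],[0,0,0]],
  [1,[0,0,0.8],[0,0,0]],
  [1,[0,0,0],[0,0,0]],
  [1,[0,0,0],[0,0,0]],
  [0,[0,0,0],[0,0,0]],
  [0,[0,0,0],[0,0,0]],
  [0,[0,0,0],[0,0,0]],
  [0,[0,0,0],[0,0,0]],
  [0,[0,0,0],[0,0,0]],
  [0,[0,0,0],[0,0,0]],
  [0,[0,0,0],[0,0,0]],
  [0,[0,0,0],[0,0,0]],
], force=30)

```text
time_s: 5.82
tool_pos: [0.5104, 0.3306, 0.0244]
tool_rot: [179.9, -0.2, 75.6]
force: [-2.7, 1.0, 0.1]
grip_width: 0.0417
```

```bash
python3 go.py .509 .3285 .02 75.7
```

```text
t 5.8167 pos [0.5104 0.3306 0.0244] rot [179.87  -0.19  75.65] F [-2.7  1.   0.1] w 0.041665020604197876
shift cm [-0.24 -0.08  0.44] turn [ 0.13 -0.19 -0.05]
```

Call:
servo_tool([
  [0,[0,0,0],[0,0,0]],
  [0,[0,0,0],[0,0,0]],
  [0,[0,0,0],[0,0,0]],
  [0,[0,0,-1],[0,0,0]],
  [0,[0,0,-2],[0,0,0]],
  [0,[0,0,-3],[0,0,0]],
  [0,[0,0,-3],[0,0,0]],
  [0,[0,0,-2],[0,0,0]],
  [0,[0,0,-1],[0,0,0]],
  [0,[0,0,0],[0,0,0]],
], force=40)

```text
time_s: 6.65
tool_pos: [0.5064, 0.3274, 0.1469]
tool_rot: [-179.7, 0.3, 75.7]
force: [0.0, 0.2, -3.5]
grip_width: 0.0397
```

```bash
python3 go.py .5654 .0616 .15 84.3
```

```text
t 6.65 pos [0.5064 0.3274 0.1469] rot [-179.66    0.27   75.71] F [ 0.   0.2 -3.5] w 0.03967471429656943
shift cm [-24.3   12.28  -0.27] turn [-0.36  0.24 -8.59]
```

Call:
servo_tool([
  [0,[-1,0.5,0],[0,0,-0.8]],
  [0,[-2,1,0],[0,0,-1]],
  [0,[-2.6,1.2,0],[0,0,-1]],
  [0,[-2.6,1.2,0],[0,0,-1]],
  [0,[-2.6,1.2,0],[0,0,-1]],
  [0,[-2.6,1.0,0],[0,0,-1]],
  [0,[-2.6,1.0,0],[0,0,-1]],
  [0,[-2.6,1.0,0],[0,0,-1]],
  [0,[-2,0.7,0],[0,0,-0.8]],
  [0,[-1,0.4,0],[0,0,0]],
  [0,[0,0,0],[0,0,0]],
  [0,[0,0,0],[0,0,0]],
])

```text
time_s: 7.65
tool_pos: [0.5525, 0.0884, 0.1315]
tool_rot: [-178.4, 0.4, 85.1]
force: [0.9, 1.3, -2.8]
grip_width: 0.0394
```

```bash
python3 go.py .5654 .0616 .15 84.3
```

```text
t 7.65 pos [0.5525 0.0884 0.1315] rot [-178.38    0.39   85.06] F [ 0.9  1.3 -2.8] w 0.039361361347645674
shift cm [-2.57  1.47 -1.87] turn [-1.61  0.4   0.76]
```

Call:
servo_tool([
  [0,[-1.2,0.7,0],[-1.6,0.4,0.7]],
  [0,[-1.2,0.7,0],[0,0,0]],
  [0,[0,0,0],[0,0,0]],
  [0,[0,0,0],[0,0,0]],
])

```text
time_s: 7.98
tool_pos: [0.5624, 0.0699, 0.1299]
tool_rot: [-179.8, -0.2, 84.8]
force: [1.4, 1.0, -2.9]
grip_width: 0.0402
```

```bash
python3 go.py .5654 .0616 .15 84.3; python3 - <<'E'
from h import *
S=env.read_camera("side");T=env.read_camera("top")
cv2.imwrite("pics/s2.png",np.hstack([cv2.resize(i,(400,400),interpolation=cv2.INTER_CUBIC) for i in (T["image"][160:260,270:370],S["image"][150:250,290:390])]))
E
```

```text
t 7.9833 pos [0.5624 0.0699 0.1299] rot [-179.78   -0.22   84.81] F [ 1.4  1.  -2.9] w 0.04022607489997722
shift cm [-0.79  0.37 -2.01] turn [-0.22 -0.22  0.51]
```

View pics/s2.png

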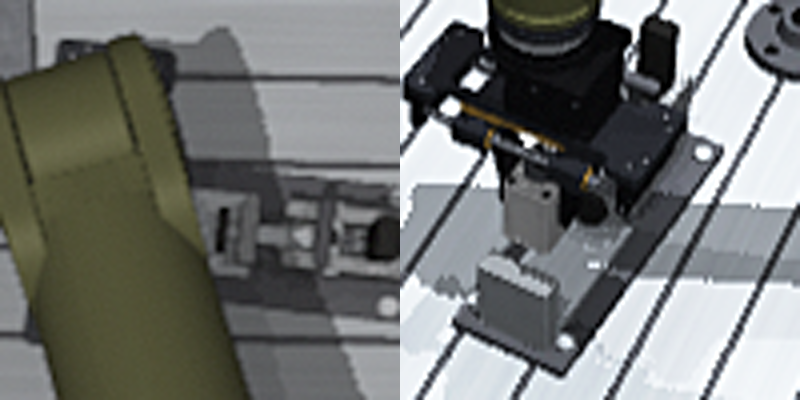

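The side view shows the block hanging upright, with the bottom corner of its front face near (329,213). The anvil's far top edge is below it. I'll compare with the predicted corners.

```bash
python3 - <<'E'
from h import *
S=env.read_camera("side");p=env.get_obs()["tool_pos"];print(p)
y=np.radians(84.8);ty=np.array([np.cos(y),np.sin(y),0]);tx=np.array([np.sin(y),-np.cos(y),0])
c=p-.0024*ty
def C(P): return ((proj(S,P)-[290,150])*4+[400,0]).round().tolist()
print("blk",C([c+ty*.026+tx*sx*.02+[0,0,z-.0244] for z in(0,.06) for sx in(-1,1)]))
y=np.radians(84.3);u=np.array([np.cos(y),np.sin(y),0]);v=np.array([np.sin(y),-np.cos(y),0]);o=np.array([.5541,-.0528,0])
print("anvil",C([o+u*yy+v*sx*.03+[0,0,.08] for yy in(.14,.16) for sx in(-1,1)]), "bed corner",C([o+u*.14+v*.03+[0,0,.02],o+u*.02-v*.03+[0,0,.02]]))
E
```

```text
[0.56259439 0.06967187 0.13004659]
blk [[545.0, 256.0], [498.0, 235.0], [546.0, 201.0], [498.0, 180.0]]
anvil [[555.0, 276.0], [487.0, 244.0], [542.0, 294.0], [473.0, 262.0]] bed corner [[487.0, 295.0], [629.0, 225.0]]
```

Block and anvil are both shifted by the same ~6 zoomed px (1.5 px), so their relative position is right. I'll go down in steps.

Call:
servo_tool([
  [0,[-0.6,0.2,0],[0,0,0.5]],
  [0,[-0.5,0.2,0],[0,0,0]],
  [0,[0,0,0],[0,0,0]],
  [0,[0,0,0],[0,0,0]],
])

```text
time_s: 8.47
tool_pos: [0.5656, 0.0596, 0.1302]
tool_rot: [-179.8, -0.2, 84.5]
force: [0.6, 0.7, -2.8]
grip_width: 0.0399
```

```bash
python3 go.py .5652 .0581 .046 84.3
```

```text
t 8.4667 pos [0.5656 0.0596 0.1302] rot [-179.8    -0.24   84.46] F [ 0.6  0.7 -2.8] w 0.039884721606561604
shift cm [-0.19  0.    8.42] turn [-0.2  -0.24  0.16]
```

Call:
servo_tool([
  [0,[-0.2,0,1],[-0.2,-0.2,0.1]],
  [0,[0,0,1.5],[0,0,0]],
  [0,[0,0,1.5],[0,0,0]],
  [0,[0,0,1],[0,0,0]],
  [0,[0,0,0.5],[0,0,0]],
  [0,[0,0,0],[0,0,0]],
  [0,[0,0,0],[0,0,0]],
])

```text
time_s: 9.05
tool_pos: [0.5652, 0.057, 0.0708]
tool_rot: [179.9, -0.0, 84.3]
force: [-0.2, 0.7, -3.4]
grip_width: 0.0396
```

```bash
python3 go.py .5652 .0581 .046 84.3
```

```text
t 9.05 pos [0.5652 0.057  0.0708] rot [179.95  -0.    84.3 ] F [-0.2  0.7 -3.4] w 0.03955793055636402
shift cm [ 0.11 -0.02  2.48] turn [ 0.05 -0.   -0.  ]
```

Call:
servo_tool([
  [0,[0.1,0,0.8],[0,0,0]],
  [0,[0,0,0.8],[0,0,0]],
  [0,[0,0,0.4],[0,0,0]],
  [0,[0,0,0.2],[0,0,0]],
  [0,[0,0,0],[0,0,0]],
  [0,[0,0,0],[0,0,0]],
])

```text
time_s: 9.55
tool_pos: [0.5668, 0.0584, 0.0482]
tool_rot: [179.8, -0.0, 84.3]
force: [-0.0, -0.1, -2.4]
grip_width: 0.0397
```

```bash
python3 go.py .5652 .0581 .045 84.3
```

```text
t 9.55 pos [0.5668 0.0584 0.0482] rot [ 1.7978e+02 -3.0000e-02  8.4300e+01] F [-0.  -0.1 -2.4] w 0.03971573930406976
shift cm [-0.05 -0.16  0.32] turn [ 0.22 -0.03 -0.  ]
```

Call:
servo_tool([
  [0,[0,-0.15,0.15],[0,0,0]],
  [0,[0,0,0.15],[0,0,0]],
  [0,[0,0,0.1],[0,0,0]],
  [0,[0,0,0],[0,0,0]],
  [0,[0,0,0],[0,0,0]],
])

```text
time_s: 9.97
tool_pos: [0.5659, 0.0586, 0.0447]
tool_rot: [179.7, -0.0, 84.3]
force: [0.1, 0.1, -3.2]
grip_width: 0.0398
```

```bash
python3 go.py .5652 .0581 .045 84.3
```

```text
t 9.9667 pos [0.5659 0.0586 0.0447] rot [ 1.7968e+02 -3.0000e-02  8.4290e+01] F [ 0.1  0.1 -3.2] w 0.039790054606038884
shift cm [-0.06 -0.07 -0.03] turn [ 0.32 -0.03 -0.01]
```

Call:
servo_tool([
  [0,[0,0,0.1],[0,0,0]],
  [0,[0,0,0.1],[0,0,0]],
  [0,[0,0,0.05],[0,0,0]],
  [0,[0,0,0],[0,0,0]],
])

```text
time_s: 10.3
tool_pos: [0.5663, 0.0587, 0.0446]
tool_rot: [179.6, 0.0, 84.3]
force: [0.7, 0.1, -2.8]
grip_width: 0.0399
```

Call:
servo_tool([
  [0,[0,0,0.25],[0.3,0,0]],
  [0,[0,0,0.25],[0,0,0]],
  [0,[0,0,0],[0,0,0]],
])

```text
time_s: 10.55
tool_pos: [0.567, 0.0589, 0.0453]
tool_rot: [179.9, 0.2, 84.3]
force: [0.3, 1.1, -3.3]
grip_width: 0.0398
```

Call:
servo_tool([
  [0,[0,0,0.4],[0,0,0]],
  [0,[0,0,0.4],[0,0,0]],
])

```text
time_s: 10.72
tool_pos: [0.5679, 0.0588, 0.0441]
tool_rot: [179.9, 0.4, 84.3]
force: [-17.2, -3.7, 40.3]
grip_width: 0.0398
```

```bash
python3 go.py .5652 .0581 .042 84.3
```

```text
t 10.7167 pos [0.5679 0.0588 0.0441] rot [179.92   0.41  84.27] F [-17.2  -3.7  40.3] w 0.0397580589551621
shift cm [-0.1  -0.26  0.21] turn [ 0.08  0.41 -0.03]
```

In contact with the bed. Releasing it.

Call:
servo_tool([
  [0,[0,0,-0.1],[0,0,0]],
  [0,[0,0,0],[0,0,0]],
  [0.6,[0,0,0],[0,0,0]],
  [0.8,[0,0,0],[0,0,0]],
  [1,[0,0,0],[0,0,0]],
  [1,[0,0,0],[0,0,0]],
  [1,[0,0,0],[0,0,0]],
  [1,[0,0,0],[0,0,0]],
  [1,[0,0,0],[0,0,0]],
])

```text
time_s: 11.47
tool_pos: [0.5699, 0.059, 0.0449]
tool_rot: [179.7, 0.3, 84.3]
force: [0.2, -0.2, -0.7]
grip_width: 0.0789
```

```bash
python3 go.py .5652 .0581 .20 84.3
```

```text
t 11.4667 pos [0.5699 0.059  0.0449] rot [179.71   0.33  84.26] F [ 0.2 -0.2 -0.7] w 0.07886344837997186
shift cm [ -0.22  -0.38 -15.51] turn [ 0.29  0.33 -0.04]
```

Call:
servo_tool([
  [1,[0,-0.3,-0.7],[0,0,0]],
  [1,[0,0,-2],[0,0,0]],
  [1,[0,0,-3],[0,0,0]],
  [1,[0,0,-3.5],[0,0,0]],
  [1,[0,0,-3.5],[0,0,0]],
  [1,[0,0,-3],[0,0,0]],
  [1,[0,0,-2],[0,0,3]],
  [1,[0,0,-0.5],[0,0,6]],
  [1,[0,0,0],[0,0,7]],
  [1,[0,0,0],[0,0,7]],
  [1,[0,0,0],[0,0,7]],
  [1,[0,0,0],[0,0,7]],
  [1,[0,0,0],[0,0,7]],
  [1,[0,0,0],[0,0,7]],
  [1,[0,0,0],[0,0,7]],
  [1,[0,0,0],[0,0,7]],
  [1,[0,0,0],[0,0,7]],
  [1,[0,0,0],[0,0,7]],
  [1,[0,0,0],[0,0,3]],
  [1,[0,0,0],[0,0,0]],
])

```text
time_s: 13.13
tool_pos: [0.5603, 0.0651, 0.2472]
tool_rot: [179.6, -0.6, 0.1]
force: [0.2, 0.1, 0.1]
grip_width: 0.0874
```

```bash
python3 go.py .5485 -.109 .22 -5.7; python3 -c "
from h import *
print(env.get_obs()['qpos'].round(1))"
```

```text
t 13.1333 pos [0.5603 0.0651 0.2472] rot [ 1.7965e+02 -5.9000e-01  9.0000e-02] F [0.2 0.1 0.1] w 0.08741702020494056
shift cm [-1.23 17.39  2.81] turn [ 0.32 -0.61  5.78]
[  19.     8.9  -31.8   93.1    5.3   78.8 -103.4]
```

Call:
servo_tool([
  [1,[0,1,0],[0.3,-0.6,3]],
  [1,[0,2.5,0],[0,0,2.7]],
  [1,[-0.2,3,0],[0,0,0]],
  [1,[0,3,0],[0,0,0]],
  [1,[0,3,0],[0,0,0]],
  [1,[0,2.5,0],[0,0,0]],
  [1,[0,1,0],[0,0,0]],
  [1,[0,0,0],[0,0,0]],
  [1,[0,0,0],[0,0,0]],
])

```text
time_s: 13.88
tool_pos: [0.5437, -0.0944, 0.2504]
tool_rot: [-179.8, -0.2, -4.5]
force: [0.0, 0.3, 1.1]
grip_width: 0.0872
```

```bash
python3 go.py .5485 -.109 .19 -5.7
```

```text
t 13.8833 pos [ 0.5437 -0.0944  0.2504] rot [-1.7985e+02 -1.7000e-01 -4.4800e+00] F [0.  0.3 1.1] w 0.08721700890610233
shift cm [0.58 1.43 6.04] turn [-0.15 -0.17  1.22]
```

Call:
servo_tool([
  [1,[0.5,1.0,0],[0,0,1.2]],
  [1,[0,0,2],[0,0,0]],
  [1,[0,0,2.5],[0,0,0]],
  [1,[0,0,0.5],[0,0,0]],
  [1,[0,0,0],[0,0,0]],
])

```text
time_s: 14.3
tool_pos: [0.5522, -0.0978, 0.2014]
tool_rot: [-179.7, -0.5, -5.2]
force: [-1.1, 0.3, 0.4]
grip_width: 0.0868
```

```bash
python3 go.py .5487 -.107 .19 -5.7; python3 - <<'E'
from h import *
S=env.read_camera("side");T=env.read_camera("top")
cv2.imwrite("pics/s3.png",np.hstack([cv2.resize(i,(400,400),interpolation=cv2.INTER_CUBIC) for i in (T["image"][160:260,280:380],S["image"][140:240,290:390])]))
p=env.get_obs()["tool_pos"];print(((proj(S,p)-[290,140])*4).round()+[400,0])
E
```

```text
t 14.3 pos [ 0.5522 -0.0978  0.2014] rot [-179.7    -0.48   -5.2 ] F [-1.1  0.3  0.4] w 0.08676813376008509
shift cm [-0.27  0.95  1.13] turn [-0.3  -0.48  0.51]
[[643.  34.]]
```

View pics/s3.png

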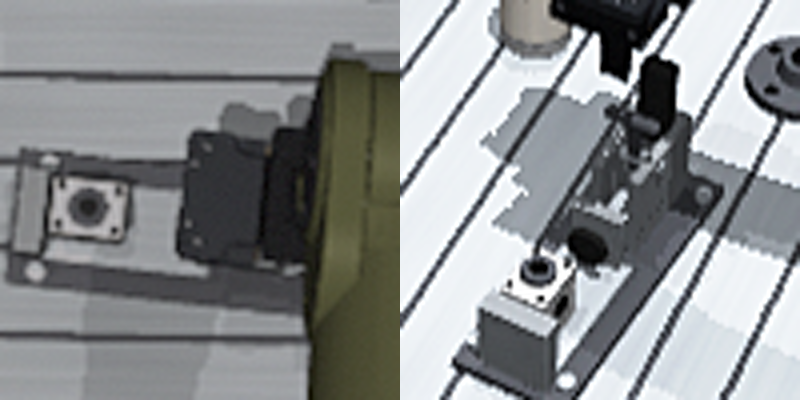

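The block stands against or close to the anvil, upright and aligned. In the side crop the post top is at about (657,64) and the trigger bar at about (630,121). I'll compare those with my clamp estimate.

```bash
python3 - <<'E'
from h import *
S=env.read_camera("side");T=env.read_camera("top")
y=np.radians(84.3);u=np.array([np.cos(y),np.sin(y)]);v=np.array([np.sin(y),-np.cos(y)]);o=np.array([.5541,-.0528])
def cl(p): d=p-o; return np.c_[d@v,d@u].round(4).tolist()
def C(P): return (((proj(S,P)-[290,140])*4)+[400,0]).round().tolist()
w=lambda x,yy,z:[*(o+u*yy+v*x),z]
print("pred post top corners",C([w(a,b,.16) for a in(-.014,.014) for b in(-.075,-.057)]))
print("pred bar ends",C([w(a,-.024,.134) for a in(-.024,.024)]))
q=lambda p:(np.array(p,float)-[400,0]+.5)/4-.5+[290,140]
print("bar mid",cl(ray(S,q([(631,121)]),.134)),"anvil far corners",cl(ray(S,q([(477,303),(556,333)]),.08)))
b=(np.array([(92,207)],float)+.5)/4-.5+[280,160]
print("valve boss T",cl(ray(T,b,.088)),"S",cl(ray(S,q([(538,267)]),.088)))
print("holes T",cl(ray(T,(np.array([(63,184),(123,189),(117,235),(57,230)],float)+.5)/4-.5+[280,160],.08)))
E
```

```text
pred post top corners [[677.0, 60.0], [667.0, 74.0], [646.0, 48.0], [635.0, 61.0]]
pred bar ends [[656.0, 128.0], [602.0, 106.0]]
bar mid [[-0.0019, -0.0218]] anvil far corners [[0.0283, 0.1588], [-0.0369, 0.1534]]
valve boss T [[0.0055, 0.1074]] S [[0.0038, 0.1104]]
holes T [[0.0199, 0.1298], [0.0213, 0.0876], [-0.0113, 0.088], [-0.0127, 0.1301]]
```

Call:
servo_tool([
  [1,[-0.2,0.7,0],[-0.3,-0.5,0.5]],
  [1,[0,0,0],[0,0,0]],
  [1,[0,0,0],[0,0,0]],
])

```text
time_s: 14.75
tool_pos: [0.5517, -0.1064, 0.2063]
tool_rot: [179.9, -0.4, -5.8]
force: [-0.1, 0.0, -0.5]
grip_width: 0.0866
```

```bash
python3 go.py .5487 -.1065 .116 -5.7
```

```text
t 14.75 pos [ 0.5517 -0.1064  0.2063] rot [179.86  -0.38  -5.81] F [-0.1  0.  -0.5] w 0.08664827990557923
shift cm [-0.36  0.01  9.03] turn [ 0.14 -0.38 -0.11]
```

Call:
servo_tool([
  [1,[-0.3,0,1],[0.1,-0.4,-0.1]],
  [1,[0,0,1.5],[0,0,0]],
  [1,[0,0,1.5],[0,0,0]],
  [1,[0,0,1],[0,0,0]],
  [1,[0,0,0],[0,0,0]],
  [1,[0,0,0],[0,0,0]],
])

```text
time_s: 15.25
tool_pos: [0.5488, -0.1072, 0.1543]
tool_rot: [179.9, -0.1, -5.8]
force: [0.1, 0.1, 0.7]
grip_width: 0.0871
```

```bash
python3 go.py .5487 -.1065 .116 -5.7
```

```text
t 15.25 pos [ 0.5488 -0.1072  0.1543] rot [ 1.7994e+02 -6.0000e-02 -5.7800e+00] F [0.1 0.1 0.7] w 0.08710027776331654
shift cm [-0.02 -0.07  3.83] turn [ 0.06 -0.06 -0.08]
```

Call:
servo_tool([
  [1,[0,-0.1,0.7],[0,0,0]],
  [1,[0,0,1],[0,0,0]],
  [1,[0,0,1],[0,0,0]],
  [1,[0,0,0.8],[0,0,0]],
  [1,[0,0,0],[0,0,0]],
  [1,[0,0,0],[0,0,0]],
])

```text
time_s: 15.75
tool_pos: [0.5496, -0.1061, 0.1167]
tool_rot: [179.9, -0.1, -5.8]
force: [-0.0, 0.4, -0.3]
grip_width: 0.0873
```

```bash
python3 go.py .5485 -.109 .116 -5.7
```

```text
t 15.75 pos [ 0.5496 -0.1061  0.1167] rot [ 1.7994e+02 -1.5000e-01 -5.7700e+00] F [-0.   0.4 -0.3] w 0.08728117936953714
shift cm [-0.08  0.3   0.07] turn [ 0.06 -0.15 -0.07]
```

Call:
servo_tool([
  [0.9,[0,0.3,0],[0,0,0]],
  [0.8,[0,0,0],[0,0,0]],
  [0.75,[0,0,0],[0,0,0]],
  [0.7,[0,0,0],[0,0,0]],
  [0.65,[0,0,0],[0,0,0]],
  [0.65,[0,0,0],[0,0,0]],
], force=25)

```text
time_s: 16.25
tool_pos: [0.5503, -0.1001, 0.1167]
tool_rot: [-179.4, -0.1, -5.5]
force: [0.7, 2.6, -1.9]
grip_width: 0.0588
```

```bash
python3 go.py .5485 -.109 .116 -5.7
```

```text
t 16.25 pos [ 0.5503 -0.1001  0.1167] rot [-1.7938e+02 -1.4000e-01 -5.5000e+00] F [ 0.7  2.6 -1.9] w 0.058789682713751824
shift cm [-0.1   0.91  0.06] turn [-0.62 -0.14  0.2 ]
```

The arm gives way sideways until the other finger bears on the handle, so from here the opening alone sets the squeeze (57 mm at rest, 37 mm full).

Call:
servo_tool([
  [0.6,[0,0,0],[0,0,0]],
  [0.55,[0,0.2,0],[0,0,0]],
  [0.5,[0,0.2,0],[0,0,0]],
  [0.45,[0,0.2,0],[0,0,0]],
  [0.42,[0,0.2,0],[0,0,0]],
  [0.42,[0,0,0],[0,0,0]],
  [0.42,[0,0,0],[0,0,0]],
], force=25)

```text
time_s: 16.83
tool_pos: [0.5495, -0.1084, 0.1178]
tool_rot: [-179.3, -0.2, -5.5]
force: [-0.2, 1.8, 0.1]
grip_width: 0.0373
```

```bash
python3 go.py .5485 -.109 .116 -5.7; cat > look.py <<'E'
from h import *
import sys
S=env.read_camera("side");T=env.read_camera("top")
cv2.imwrite(sys.argv[1],np.hstack([cv2.resize(S["image"][185:235,305:365],(480,400),interpolation=cv2.INTER_CUBIC),cv2.resize(T["image"][190:230,285:345],(320,400)[:1]+(213,),interpolation=cv2.INTER_CUBIC) if 0 else cv2.copyMakeBorder(cv2.resize(T["image"][195:235,285:325],(320,320),interpolation=cv2.INTER_CUBIC),0,80,0,0,cv2.BORDER_CONSTANT)]))
E
python3 look.py pics/p1.png
```

```text
t 16.8333 pos [ 0.5495 -0.1084  0.1178] rot [-1.7932e+02 -1.6000e-01 -5.5300e+00] F [-0.2  1.8  0.1] w 0.03731476196270118
shift cm [-0.1   0.07  0.18] turn [-0.68 -0.16  0.17]
```

View pics/p1.png

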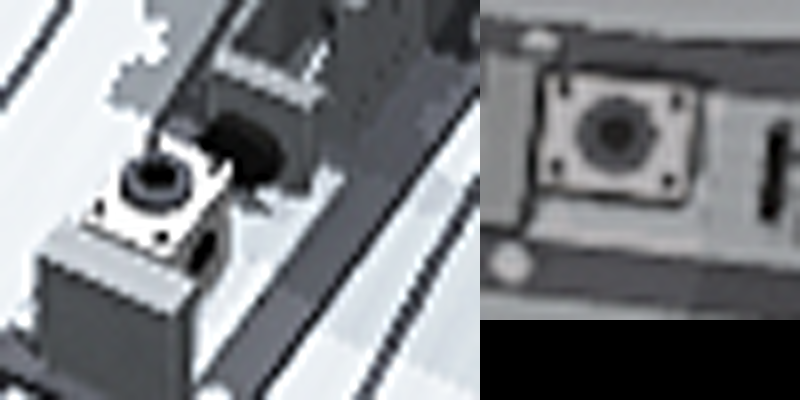

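The top crop (right) shows the black pad strip at x 762–788 and the valve's rear top edge at x≈700. I'll measure this numerically from here by sampling a profile along the clamp axis.

```bash
cat > prof.py <<'E'
from h import *
y=np.radians(84.3);u=np.array([np.cos(y),np.sin(y)]);v=np.array([np.sin(y),-np.cos(y)]);o=np.array([.5541,-.0528])
T=env.read_camera("top");g=cv2.cvtColor(T["image"],cv2.COLOR_BGR2GRAY)
def prof(z,xs,ys):
    P=np.array([[*(o+u*b+v*a),z] for a in xs for b in ys]);q=proj(T,P).astype(np.float32).reshape(len(xs),len(ys),2)
    return cv2.remap(g,q[...,0],q[...,1],cv2.INTER_LINEAR).mean(0)
ys=np.arange(.030,.145,.001)
p=prof(.067,np.arange(-.008,.009,.002),ys)
def edge(lvl,i0,i1):  # crossings
    return [round(float((ys[i]+(lvl-p[i])/(p[i+1]-p[i])*.001)*1000),1) for i in range(i0,i1) if (p[i]-lvl)*(p[i+1]-lvl)<0]
if __name__=="__main__":
    print(env.get_obs()["grip_width"]); print(p[:62].round().astype(int).tolist()); print("cross95",edge(95,0,len(ys)-1))
    w=p[:62]; d=np.clip(95-w,0,None)
E
python3 prof.py
```

```text
0.03742926374733357
[50, 48, 49, 61, 79, 96, 109, 118, 124, 121, 111, 105, 103, 103, 105, 111, 118, 116, 106, 94, 77, 56, 38, 27, 21, 20, 33, 59, 88, 114, 134, 147, 154, 158, 157, 156, 155, 154, 154, 153, 153, 154, 154, 154, 155, 157, 155, 149, 142, 133, 121, 105, 93, 85, 94, 115, 135, 147, 155, 159, 156, 150]
cross95 [34.9, 48.9, 58.3, 81.8, 84.0, 103.0, 118.8, 137.4, 141.9]
```

Call:
servo_tool([
  [1,[0,0,0],[0,0,0]],
  [1,[0,0,0],[0,0,0]],
  [1,[0,0,0],[0,0,0]],
  [1,[0,0,0],[0,0,0]],
  [1,[0,0,0],[0,0,0]],
  [1,[0,0,0],[0,0,0]],
  [1,[0,0,0],[0,0,0]],
  [0.8,[0,0,0],[0,0,0]],
  [0.7,[0,0,0],[0,0,0]],
  [0.65,[0,0,0],[0,0,0]],
  [0.6,[0,0,0],[0,0,0]],
  [0.55,[0,0.2,0],[0,0,0]],
  [0.5,[0,0.2,0],[0,0,0]],
  [0.45,[0,0.2,0],[0,0,0]],
  [0.42,[0,0.2,0],[0,0,0]],
  [0.42,[0,0,0],[0,0,0]],
  [0.42,[0,0,0],[0,0,0]],
])

```text
time_s: 18.4
tool_pos: [0.5504, -0.1084, 0.1189]
tool_rot: [-178.8, -0.2, -5.2]
force: [-1.2, 2.7, 1.0]
grip_width: 0.0379
```

```bash
python3 go.py .5485 -.109 .116 -5.7; python3 prof.py
```

```text
t 18.4 pos [ 0.5504 -0.1084  0.1189] rot [-178.79   -0.24   -5.2 ] F [-1.2  2.7  1. ] w 0.03791273754416742
shift cm [-0.18  0.08  0.29] turn [-1.21 -0.24  0.5 ]
0.03759405126247307
[56, 60, 68, 81, 90, 95, 95, 99, 103, 107, 110, 115, 118, 120, 120, 121, 121, 119, 113, 107, 107, 108, 109, 112, 117, 116, 106, 93, 77, 55, 33, 20, 18, 21, 41, 75, 109, 132, 146, 156, 159, 159, 157, 157, 160, 162, 159, 152, 144, 134, 121, 104, 92, 85, 94, 115, 135, 147, 155, 159, 156, 150]
cross95 [35.5, 56.8, 65.6, 81.8, 84.0, 118.7, 137.4, 141.9]
```

Call:
servo_tool([
  [1,[0,0,0],[0,0,0]],
  [1,[0,0,0],[0,0,0]],
  [1,[0,0,0],[0,0,0]],
  [1,[-0.1,0,0],[-1.2,-0.2,0.5]],
  [1,[0,0,0.3],[0,0,0]],
  [1,[0,0,0],[0,0,0]],
  [1,[0,0,0],[0,0,0]],
  [0.8,[0,0,0],[0,0,0]],
  [0.7,[0,0,0],[0,0,0]],
  [0.65,[0,0,0],[0,0,0]],
  [0.6,[0,0,0],[0,0,0]],
  [0.55,[0,0.2,0],[0,0,0]],
  [0.5,[0,0.2,0],[0,0,0]],
  [0.45,[0,0.2,0],[0,0,0]],
  [0.42,[0,0.2,0],[0,0,0]],
  [0.42,[0,0,0],[0,0,0]],
  [0.42,[0,0,0],[0,0,0]],
])

```text
time_s: 19.87
tool_pos: [0.5503, -0.1083, 0.1157]
tool_rot: [-179.3, -0.1, -5.4]
force: [-0.2, 2.2, 0.9]
grip_width: 0.0377
```

```bash
python3 go.py .5485 -.109 .116 -5.7; python3 prof.py
```

```text
t 19.8667 pos [ 0.5503 -0.1083  0.1157] rot [-1.7929e+02 -1.4000e-01 -5.4300e+00] F [-0.2  2.2  0.9] w 0.03769848937271698
shift cm [-0.17  0.08 -0.03] turn [-0.71 -0.13  0.27]
0.0372739911578292
[54, 49, 47, 62, 87, 112, 130, 140, 146, 146, 143, 139, 132, 126, 118, 112, 109, 109, 111, 112, 117, 118, 119, 120, 121, 120, 117, 114, 113, 115, 117, 117, 117, 115, 106, 91, 77, 60, 43, 27, 23, 28, 42, 70, 100, 122, 131, 131, 126, 116, 105, 92, 83, 79, 92, 115, 136, 148, 155, 159, 156, 150]
cross95 [34.3, 64.8, 73.8, 80.8, 84.1, 102.9, 118.7, 137.4, 141.9]
```

Call:
servo_tool([
  [1,[0,0,0],[0,0,0]],
  [1,[0,0,0],[0,0,0]],
  [1,[0,0,0],[0,0,0]],
  [1,[-0.1,0,0],[-0.7,-0.1,0.3]],
  [1,[0,0,0],[0,0,0]],
  [1,[0,0,0],[0,0,0]],
  [1,[0,0,0],[0,0,0]],
  [0.8,[0,0,0],[0,0,0]],
  [0.7,[0,0,0],[0,0,0]],
  [0.65,[0,0,0],[0,0,0]],
  [0.6,[0,0,0],[0,0,0]],
  [0.55,[0,0.2,0],[0,0,0]],
  [0.5,[0,0.2,0],[0,0,0]],
  [0.45,[0,0.2,0],[0,0,0]],
  [0.42,[0,0.2,0],[0,0,0]],
  [0.42,[0,0,0],[0,0,0]],
  [0.42,[0,0,0],[0,0,0]],
])

```text
time_s: 21.33
tool_pos: [0.5493, -0.1083, 0.1161]
tool_rot: [-179.5, -0.0, -5.5]
force: [-0.3, 2.7, 1.5]
grip_width: 0.0379
```

```bash
python3 go.py .5485 -.109 .116 -5.7; python3 prof.py; python3 look.py pics/p2.png
```

```text
t 21.3333 pos [ 0.5493 -0.1083  0.1161] rot [-1.7949e+02 -2.0000e-02 -5.4700e+00] F [-0.3  2.7  1.5] w 0.03789540992070982
shift cm [-0.07  0.08  0.01] turn [-0.51 -0.02  0.23]
0.037572989732337664
[52, 48, 45, 57, 80, 105, 123, 135, 143, 144, 143, 141, 139, 138, 139, 138, 137, 136, 133, 130, 120, 107, 96, 92, 93, 97, 105, 114, 119, 121, 121, 120, 119, 117, 115, 114, 114, 118, 121, 122, 119, 111, 100, 83, 67, 52, 41, 31, 28, 30, 35, 40, 45, 53, 78, 111, 138, 151, 158, 160, 157, 150]
cross95 [34.6, 52.2, 54.6, 72.3, 84.5, 103.0, 118.6, 137.4, 141.9]
```

View pics/p2.png

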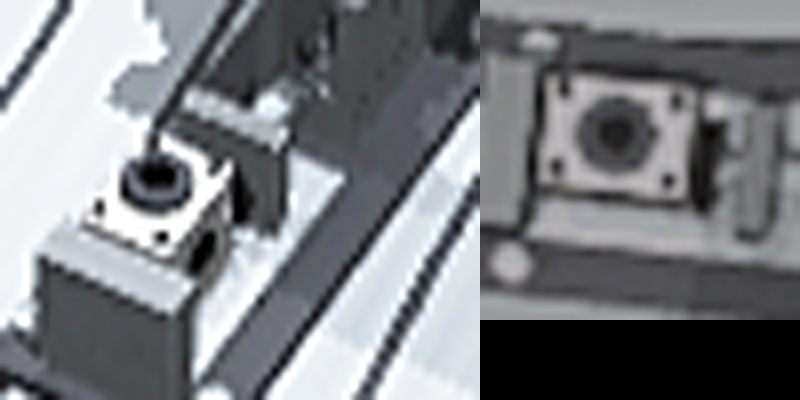

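The valve has not moved yet; the pad is at its rear face, and the valve's front edge is about 4 mm short of the anvil. I'll measure both gaps in one plane.

```bash
cat > m.py <<'E'
from prof import *
import prof as pf
def cr(z,xs,a,b,l):
    pf.ys=np.arange(a,b,.0005); q=prof(z,xs,pf.ys); g=np.gradient(q)
    i=[k for k in range(2,len(g)-2) if abs(g[k])==max(abs(g[k-2:k+3])) and abs(g[k])>3]
    print(l,[(round(pf.ys[k]*1000,1),int(np.sign(g[k]))) for k in i])
print(env.get_obs()["time_s"])
cr(.08,np.arange(-.010,.0181,.002),.070,.165,"z80 strip")
cr(.067,np.arange(-.008,.009,.002),.055,.09,"z67 pad")
cr(.078,np.arange(-.020,.0201,.002),.045,.095,"z78 jaw")
E
python3 m.py
```

```text
21.5333
z80 strip [(np.float64(72.5), -1), (np.float64(84.5), 1), (np.float64(90.0), -1), (np.float64(92.0), 1), (np.float64(97.5), -1), (np.float64(117.0), 1), (np.float64(122.0), 1), (np.float64(124.0), 1), (np.float64(131.0), 1), (np.float64(137.0), -1), (np.float64(140.5), 1), (np.float64(158.5), -1), (np.float64(159.0), -1), (np.float64(163.5), 1)]
z67 pad [(np.float64(56.5), 1), (np.float64(72.5), -1), (np.float64(75.0), -1), (np.float64(84.5), 1)]
z78 jaw [(np.float64(51.5), -1), (np.float64(56.0), 1), (np.float64(66.5), 1), (np.float64(73.0), -1), (np.float64(84.0), 1), (np.float64(92.0), 1)]
```

Block gap to the anvil is 3.5 mm, so half pad travel needs about 11–12 mm more jaw. One full stroke (+8), then a single-tooth stroke (+4).

Call:
servo_tool([
  [1,[0,0,0],[0,0,0]],
  [1,[0,0,0],[0,0,0]],
  [1,[0,0,0],[0,0,0]],
  [1,[-0.1,0,0],[-0.5,0,0.2]],
  [1,[0,0,0],[0,0,0]],
  [1,[0,0,0],[0,0,0]],
  [1,[0,0,0],[0,0,0]],
  [0.8,[0,0,0],[0,0,0]],
  [0.7,[0,0,0],[0,0,0]],
  [0.65,[0,0,0],[0,0,0]],
  [0.6,[0,0,0],[0,0,0]],
  [0.55,[0,0.2,0],[0,0,0]],
  [0.5,[0,0.2,0],[0,0,0]],
  [0.45,[0,0.2,0],[0,0,0]],
  [0.42,[0,0.2,0],[0,0,0]],
  [0.42,[0,0,0],[0,0,0]],
  [0.42,[0,0,0],[0,0,0]],
])

```text
time_s: 22.95
tool_pos: [0.5481, -0.1082, 0.1165]
tool_rot: [-179.5, 0.0, -5.4]
force: [0.5, 2.5, 0.9]
grip_width: 0.0381
```

```bash
python3 go.py .5485 -.109 .116 -5.7; python3 m.py
```

```text
t 22.95 pos [ 0.5481 -0.1082  0.1165] rot [-1.7951e+02  1.0000e-02 -5.3600e+00] F [0.5 2.5 0.9] w 0.03808805392489634
shift cm [0.05 0.08 0.05] turn [-0.49  0.01  0.34]
23.0
z80 strip [(np.float64(78.5), -1), (np.float64(80.5), -1), (np.float64(88.0), 1), (np.float64(97.0), 1), (np.float64(103.0), -1), (np.float64(107.5), -1), (np.float64(120.0), 1), (np.float64(125.0), 1), (np.float64(127.0), 1), (np.float64(132.5), -1), (np.float64(138.0), -1), (np.float64(143.5), 1), (np.float64(159.0), -1), (np.float64(163.5), 1)]
z67 pad [(np.float64(58.5), -1), (np.float64(64.0), 1), (np.float64(78.5), -1), (np.float64(80.0), -1), (np.float64(88.0), 1)]
z78 jaw [(np.float64(58.5), -1), (np.float64(64.0), 1), (np.float64(80.5), -1), (np.float64(88.0), 1)]
```

Block now seated against the anvil (rear edge at 88.0, jaw front at 80.5, so the pad is barely pressed). Next a partial release to catch one tooth only, then squeeze in stages.

Call:
servo_tool([
  [0.55,[0,0,0],[0,0,0]],
  [0.65,[0,0,0],[0,0,0]],
  [0.7,[0,0,0],[0,0,0]],
  [0.73,[0,0,0],[0,0,0]],
  [0.73,[0,0,0],[0,0,0]],
  [0.73,[0,0,0],[0,0,0]],
  [0.73,[0,0,0],[0,0,0]],
])

```text
time_s: 23.58
tool_pos: [0.5479, -0.1092, 0.1159]
tool_rot: [-179.6, 0.0, -5.4]
force: [0.5, -0.1, -0.4]
grip_width: 0.0632
```

```bash
python3 go.py .5485 -.109 .116 -5.7; python3 -c "
from prof import *
s=env.get_obs();print('bar outer clamp y',(s['tool_pos'][:2]-o)@u+s['grip_width']/2)"; python3 m.py
```

```text
t 23.5833 pos [ 0.5479 -0.1092  0.1159] rot [-1.7957e+02  1.0000e-02 -5.4000e+00] F [ 0.5 -0.1 -0.4] w 0.06320755693662868
shift cm [ 0.06 -0.02 -0.01] turn [-0.43  0.02  0.3 ]
bar outer clamp y -0.025224541593570682
23.6833
z80 strip [(np.float64(78.5), -1), (np.float64(80.5), -1), (np.float64(88.0), 1), (np.float64(97.0), 1), (np.float64(103.0), -1), (np.float64(107.5), -1), (np.float64(120.0), 1), (np.float64(125.0), 1), (np.float64(127.0), 1), (np.float64(132.5), -1), (np.float64(138.0), -1), (np.float64(143.5), 1), (np.float64(158.5), -1), (np.float64(163.5), 1)]
z67 pad [(np.float64(59.0), -1), (np.float64(64.5), 1), (np.float64(78.5), -1), (np.float64(80.5), -1), (np.float64(88.0), 1)]
z78 jaw [(np.float64(58.5), -1), (np.float64(64.5), 1), (np.float64(80.5), -1), (np.float64(88.0), 1)]
```

Call:
servo_tool([
  [0.77,[0,0,0],[0,0,0]],
  [0.77,[0,0,0],[0,0,0]],
  [0.77,[0,0,0],[0,0,0]],
  [0.7,[0,0,0],[0,0,0]],
  [0.65,[0,0,0],[0,0,0]],
  [0.6,[0,0,0],[0,0,0]],
  [0.55,[0,0.2,0],[0,0,0]],
  [0.5,[0,0.2,0],[0,0,0]],
  [0.5,[0,0,0],[0,0,0]],
  [0.5,[0,0,0],[0,0,0]],
  [0.5,[0,0,0],[0,0,0]],
])

```text
time_s: 24.6
tool_pos: [0.5484, -0.1051, 0.1163]
tool_rot: [-179.0, 0.0, -5.1]
force: [0.7, 2.6, 0.4]
grip_width: 0.044
```

```bash
python3 go.py .5485 -.109 .116 -5.7; python3 -c "
from prof import *
s=env.get_obs();print('bar outer clamp y',(s['tool_pos'][:2]-o)@u+s['grip_width']/2)"; python3 m.py
```

```text
t 24.6 pos [ 0.5484 -0.1051  0.1163] rot [-1.7901e+02  3.0000e-02 -5.0900e+00] F [0.7 2.6 0.4] w 0.043950293201233274
shift cm [0.05 0.39 0.03] turn [-0.99  0.03  0.61]
bar outer clamp y -0.03070037658484873
24.7
z80 strip [(np.float64(78.0), -1), (np.float64(80.5), -1), (np.float64(88.0), 1), (np.float64(97.0), 1), (np.float64(103.0), -1), (np.float64(107.5), -1), (np.float64(120.0), 1), (np.float64(125.0), 1), (np.float64(127.0), 1), (np.float64(132.5), -1), (np.float64(138.0), -1), (np.float64(143.5), 1), (np.float64(159.0), -1), (np.float64(163.5), 1)]
z67 pad [(np.float64(58.5), -1), (np.float64(64.5), 1), (np.float64(75.5), -1), (np.float64(78.5), -1), (np.float64(80.5), -1), (np.float64(88.0), 1)]
z78 jaw [(np.float64(58.5), -1), (np.float64(64.0), 1), (np.float64(80.5), -1), (np.float64(88.0), 1)]
```

Not moved by w = 44 mm, so at most one tooth is engaged, and finishing the squeeze is safe.

Call:
servo_tool([
  [0.47,[0,0.2,0],[0,0,0]],
  [0.45,[0,0.2,0],[0,0,0]],
  [0.43,[0,0.1,0],[0,0,0]],
  [0.42,[0,0,0],[0,0,0]],
  [0.42,[0,0,0],[0,0,0]],
  [0.42,[0,0,0],[0,0,0]],
], force=30)

```text
time_s: 25.2
tool_pos: [0.5481, -0.1083, 0.1163]
tool_rot: [-178.8, 0.0, -5.1]
force: [0.3, 3.5, 0.7]
grip_width: 0.0375
```

```bash
python3 go.py .5485 -.109 .116 -5.7; python3 -c "
from prof import *
s=env.get_obs();print('bar outer clamp y',(s['tool_pos'][:2]-o)@u+s['grip_width']/2)"; python3 m.py;python3 look.py pics/p3.png
```

```text
t 25.2 pos [ 0.5481 -0.1083  0.1163] rot [-1.7877e+02  4.0000e-02 -5.1100e+00] F [0.3 3.5 0.7] w 0.03749785174119884
shift cm [0.05 0.07 0.03] turn [-1.23  0.04  0.59]
bar outer clamp y -0.03705558612867117
25.3
z80 strip [(np.float64(78.5), -1), (np.float64(83.5), -1), (np.float64(88.0), 1), (np.float64(97.0), 1), (np.float64(103.0), -1), (np.float64(107.5), -1), (np.float64(120.0), 1), (np.float64(127.0), 1), (np.float64(132.5), -1), (np.float64(138.0), -1), (np.float64(143.5), 1), (np.float64(159.0), -1), (np.float64(163.5), 1)]
z67 pad [(np.float64(62.0), -1), (np.float64(67.0), 1), (np.float64(79.0), -1), (np.float64(88.0), 1)]
z78 jaw [(np.float64(62.0), -1), (np.float64(67.0), 1), (np.float64(78.5), -1), (np.float64(83.0), -1), (np.float64(88.0), 1)]
```

View pics/p3.png

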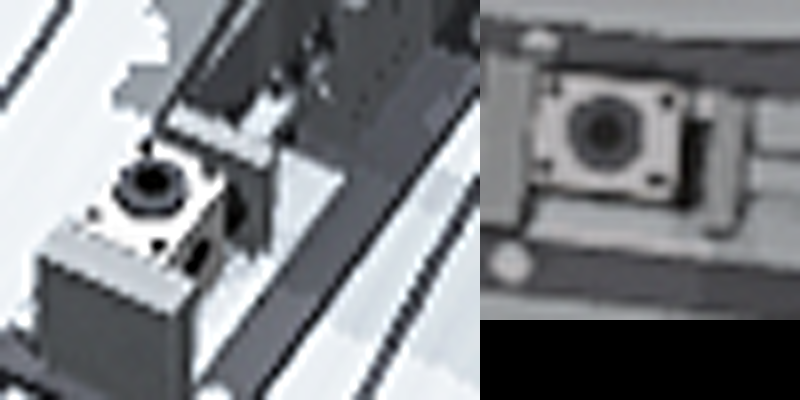

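The final view shows the valve upright and flush with the anvil (front edge at 540 px in the crop), with the pad strip visibly shortened between the jaw and the valve. The jaw-to-valve gap is about 4.5 of 8 mm, so the pad is about half in. The trigger is fully squeezed, so I'll hand in.

```bash
python3 -c "
from cell import env
s=env.get_obs();print(s['time_s'],s['grip_width'],s['force'].round(1));print(env.sign_off())"
```

```text
25.4 0.03713900610403905 [ 1.3  1.1 -0.2]
the job is handed in; nothing more can be done
None
```

I stood the valve body upright on the bed, long side along the bar and 3.5 mm short of the fixed jaw, and let go of it. I then pumped the trigger: five full squeezes, then a single-tooth one. I handed in at 25.4 s with the trigger still held squeezed.

**Last checks**
- **Trigger:** finger opening was 37.1 mm (37 mm is fully squeezed), with the grip set to 30 N.
- **Valve body:** it is upright and against the fixed jaw. The pumping slid it the last 3.5 mm, and the camera puts its rear face at y = 88.0 mm (88 expected).
- **Pad:** the camera shows about 4.5 mm between jaw and valve body, so the pad is about 3.5 mm in. The jaw's measured travel gives 4 to 5 mm instead. Both are near half of the 8 mm travel, with about 1 mm of uncertainty, and neither is near fully in.

**Disagreed or not checked**
- **Sideways position:** before pumping, the valve body stood about 4 to 5 mm off the clamp's centre line in x.
- **Force at placing:** the wrist force rose briefly to about 44 N as the held block met the bed. The fingers carried it, and it is well under the 120 N wrist limit.
- **Flange, brush and can:** I never went near them, but I did not check their positions again at the end.

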